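# Close up the chopstick dryer

### The job

Get the chopstick dryer ready to run: first push its chopstick tray all the way in to the stop, then turn the quarter-turn fastener on the lid until the slot in its bar lines up with the two ribs on the lid. After that press the lid fully down onto the frame with the fingers and finish while still holding it down there; do not let go. Leave the chopping board, mortar, rice bowl and colander where they stand.

Things in the scene. Friction and masses are not known exactly. Their poses are not given: they have to be found in the camera images.
- dryer: Steel chopstick dryer fixed to the counter, a low box 160 (x) by 250 (y) by 75 mm high. Origin: on the counter under the centre of the box; z up. From its -y end a flat track 160 mm wide (base 6 mm high, two side rails up to 18 mm high) runs 170 mm further out. The tray enters the box at this -y end; the sprung lid covers the top.
- tray (a joint): How far the aluminium chopstick tray is pulled out, in m: 0 = fully in against the stop, up to 0.13 = out (towards the dryer's -y). It starts 0.07 to 0.125 out. It slides with about 2 N of friction and stays where it is left.
- tray_handle (a point): Centre of the top of the tray's upright pull tab, 87 mm above the counter. The tab is a plate 32 mm wide (dryer x), 12 mm thick (dryer y), free above a 16 mm high foot. Push or pull it along the dryer's y axis; fully in, the tab's centre is 45 mm outside the box's end face (at dryer x 0, y -170 mm).
- lid: Flat steel lid 150 (x) by 240 (y) by 6 mm; origin: centre of its underside, axes as the dryer's. Springs float it 10 mm above the frame: origin 87 mm above the counter when free, 77 mm when fully down; it only moves straight up and down. It starts to move at about 3 N, needs about 9.5 N to be fully down, springs back when let go, and is blocked after 1.5 mm while the fastener is not lined up.
- press_pad (a point): Centre of the top of the round rubber pad (diameter 56 mm, 3 mm high) on the lid, at lid x 0, y -65 mm: a place to press, 96 mm above the counter when the lid is up. Any other place on the lid or fastener will do too.
- fastener (a joint): Angle of the fastener (rad): 0 = the slot in its bar lies along the line of the two ribs (lid y axis); positive = counter-clockwise seen from above. It starts at 0.75 to 1.35: turn it clockwise. Range -0.5 to 1.5, so it can be turned too far. Friction of 0.05 N m keeps it where it is left. Ribs: 5 by 20 mm, 2 mm high, on the lid along its y axis, one each side of the fastener.
- fastener_top (a point): Centre of the top of the fastener's upright grip bar, on its turning axis (lid x 0, y +50 mm), 125 mm above the counter when the lid is up. The bar is 46 mm long (point y axis, along the slot in its top), 14 mm thick (point x) and 26 mm high, on a disc 38 mm across and 6 mm high; its top is 32 mm above the lid's upper face.
- board: Bystander: round tamarind-wood chopping board, 240 mm across, 35 mm thick; origin under its centre. Leave it alone.
- mortar: Bystander: grey stone mortar, 132 mm across the rim, 100 mm high; origin under its centre. Leave it alone.
- rice_bowl: Bystander: white ceramic rice bowl, 114 mm across, 60 mm high; origin under its centre. Leave it alone.
- colander: Bystander: green plastic colander, 210 mm across, 85 mm high; origin under its centre. Leave it alone.

How it is judged (in metres and radians):
On the way, in this order (a step that is already met when the one before it is completed fails the run):
1. the tray is fully in against its stop (value of joint tray below 0.005 m), for 0.2 s.
2. the tray still in, the fastener's slot is lined up with the ribs (value of joint tray below 0.005 m and value of joint fastener between -0.14 and 0.14 rad), for 0.2 s.
At the end, for the whole second after the job is handed in: Through the last second the tray is within 5 mm of its stop, the fastener within 0.14 rad (8 degrees) of the ribs, and the lid within 1.5 mm of fully down and still, held there by the fingers with more than 3 N (all of step 2 and z of lid in the frame of dryer below 0.0785 m and contact force between the fingers and lid above 3 N and linear speed of lid below 0.01 m/s); the arm keeps its last pose, push and grip.
It fails at once if the board is moved by more than 30 mm (distance of board from where it was at the start of the episode above 0.03 m).
It fails at once if the mortar is moved by more than 30 mm (distance of mortar from where it was at the start of the episode above 0.03 m).
It fails at once if the rice bowl is moved by more than 30 mm (distance of rice_bowl from where it was at the start of the episode above 0.03 m).
It fails at once if the colander is moved by more than 30 mm (distance of colander from where it was at the start of the episode above 0.03 m).
It also fails if it takes over 61 s, if anything falls off the work surface, if the arm or the gripper's body presses on something with over 40 N, if the wrist force passes 120 N, or if a joint passes its speed limit or range.

### The arm

A 6-joint arm with a two-finger parallel gripper is mounted at the origin on the work surface. World frame = base frame: x ahead of the robot, y to its left, z up, the work surface at z = 0. Lengths are in mm, angles in rad, forces in N, time in s.
With the tool pointing down it reaches from about 325 to 750 mm from the base axis. Payload 7.6 kg.
Tool frame: the origin (TCP) lies between the finger pads; the fingertips stand 25 mm ahead of it and the grasp point (between the pads) lies 6 mm ahead of it (bot.nose_length is the distance from the TCP to the fingertips, in mm); y points along the fingers, z is the direction in which the jaws open and shut, and the axes are right-handed (so a half turn about y gives the same grasp; the last joint's range is limited). The gripper opens to 85 mm and grips with 20 to 120 N. Pads are 22 mm wide; open, the fingers measure 114 mm over their backs; the gripper's body (76 mm by 85 mm) begins 54 mm behind the grasp point. The pads swing forward as they close: fully open they stand 13 mm farther back than shut.
Start: joints at [1.258, 0.052, 1.401, -0, 1.689, -0.07], TCP at [126.202, 509.624, 256.323] pointing down, gripper open.
Joint ranges: [-2.9, 2.9], [-0.91, 2.17], [0.12, 2.37], [-1.06, 4.2], [0.26, 2.73], [-2.93, 2.93]. Speed limits (rad/s): [2.57, 2.57, 3.01, 3.14, 3.14, 3.14].

### API

Orientations are given as a 3x3 rotation matrix whose columns are the frame's x, y, z axes.
In Python, from cell import get_obs, grab_frame, camera_params, bot, boxes_of, trace gives the robot as it stands.
- The arm moves only by the tool play_rows, never from a script. Its arguments are lists of equal length, an entry for each row: "slide": the shift along the tool's x, y, z in m, a list of three; "rot": the turn, a rotation vector about the tool's x, y, z in degrees, a list of three. In form: {"slide": [[tx, ty, tz], ...], "rot": [[ax, ay, az], ...]}. A call has 1 to 20 rows; each row shifts and turns the commanded pose from where the row before left it, along the tool's axes as they then stand; what a row does not reach is not made up. A row lasts 1/12 s, in which the tool goes at most 41.7 mm and 7.16 degrees, less where a joint would pass 70% of its speed; a pose out of reach is approached as far as the arm can. A call with a gripper value outside its range is refused whole. "jaw" is the opening, from -1 (shut) to 1 (fully open), set as the call begins (left out, the last holds). The fingers move at their own pace and stop on an object; "newtons" is the grip in N (left out, the last holds). Time passes only in rows, so rows that do not move let the fingers close. It gives the time, the measured TCP pose, the force and the opening at its end, in the units of the state.
- get_obs(): the state, without advancing time (a new reading comes with each control period).
- grab_frame(name): name is "scene" or "side" or "wrist"; returns the picture (400x640x3 uint8, red, green, blue); there is no depth.
- camera_params(name): a dict with "fovy" (degrees; the focal length in pixels is half the picture's height over the tangent of half this angle, whatever the lens; pixels are square), "cx", "cy" (the principal point, pixels), "k1" (the pictures are not rectified: a ray, as slopes to the right and down, at radius r is drawn at 1 + k1 r^2 times it, then the intrinsics apply), "cam_to_world" (4x4, takes a point from camera to world coordinates). Camera axes: x right, y down, z forward; pixel columns grow to the right and rows downward; lengths in mm; the calibration is good to about 2 mm. A picture is of the moment at which its call begins: read the wrist's pose just before it. camera_params takes no time and is no camera call; for the wrist camera it gives the pose at the moment of the call.
- bot.sign_off(): hands the job in, once; it reports no verdict.
Trained networks look in the newest picture that a camera, given by its name, has taken for a name from the list of things; names that differ only in an ending like _2 or _b are one class to them, and where a whole thing is asked for, a point or a joint stands for the part that bears it (a point fixed in the world has none). Each returns a list of dicts, best first, with "conf" (0 to 1); they miss things now and then, are a little off and sometimes report something else, mostly with a low value. They report only what shows in the picture. A call takes as long as a camera call.
- boxes_of(camera, query): "rect" ([left, top, right, bottom] in pixels, round what is visible of it).
- trace(camera, query): "mask" (400x640 bool, what is visible of it) and "rect" ([left, top, right, bottom] in pixels, round what is visible of it).
The state is a dict: "time_s": time; "joint_pos": joint angles; "joint_velocities": joint speeds; "effort": joint torques, N m; "tcp_pos": TCP position; "tool_rot": TCP orientation; "contact_force": force on the tool from outside, world axes, zero at the start; "wrist_torque": the same for the moment, N m; "width": opening from 0.0 (shut) to 1.0 (fully open).
Only numpy, scipy, OpenCV 4.12 (cv2) and the standard library are available. Lean on these libraries where they do the work, as an engineer would, in place of code of your own. Each camera call takes 0.05 s, during which the arm holds its last target.

## Working session

There is one attempt and no reset: what is moved stays moved. The work goes in short steps, Python scripts to look and compute and a tool call to move; the robot and the scene stay as the last step left them, time stands still between calls to the robot, and variables do not carry over. Pictures are saved under pics/ and viewed, and the job is handed in when it is done.

Besides the shell and the picture viewer there is one more tool, called after "Emit:" as name(argument=value, ...), one argument or row to a line, values as JSON. play_rows: Moves the arm, as the interface text tells. Its arguments: {"type":"object","properties":{"slide":{"type":"array","items":{"type":"array","items":{"type":"number"}}},"rot":{"type":"array","items":{"type":"array","items":{"type":"number"}}},"jaw":{"type":"number"},"newtons":{"type":"number"}},"required":["slide","rot"]}

```bash
ls; mkdir -p pics
python3 - <<'E'
from cell import *
import cv2
o=get_obs()
print({k:o[k] for k in ('time_s','tcp_pos','tool_rot','contact_force','width')})
for n in ('scene','side','wrist'):
    p=camera_params(n); print(n,p)
    f=grab_frame(n); cv2.imwrite(f'pics/{n}0.png',f[:,:,::-1])
E
```

```text
pics
{'time_s': 0.0, 'tcp_pos': array([126.13671232, 509.34482354, 255.44529653]), 'tool_rot': array([[ 9.70662137e-01, -4.95995015e-04,  2.40447020e-01],
       [-2.40447508e-01, -1.56691933e-03,  9.70660878e-01],
       [-1.04681873e-04, -9.99998649e-01, -1.64021003e-03]]), 'contact_force': array([-0.27610414,  0.49949851, -0.11672793]), 'width': 1.0015402211458326}
scene {'fovy': 51.01910283416598, 'cx': 322.8875667203649, 'cy': 192.9079664349322, 'k1': -0.004899591071602598, 'cam_to_world': array([[-3.77237069e-01,  5.70602633e-01, -7.29455159e-01,
         1.67435960e+03],
       [ 9.26079131e-01,  2.25318134e-01, -3.02670088e-01,
         4.38376244e+02],
       [-8.34487389e-03, -7.89711576e-01, -6.13421543e-01,
         9.87341009e+02],
       [ 0.00000000e+00,  0.00000000e+00,  0.00000000e+00,
         1.00000000e+00]])}
side {'fovy': 43.21041258747273, 'cx': 318.3659852603078, 'cy': 194.9652369924147, 'k1': 0.04574629859519342, 'cam_to_world': array([[-9.08183981e-01, -2.82467438e-01,  3.08891573e-01,
        -2.28920378e+00],
       [-4.18571050e-01,  6.12232517e-01, -6.70797749e-01,
         1.35461850e+03],
       [ 3.65056929e-04, -7.38500840e-01, -6.74252457e-01,
         1.46985091e+03],
       [ 0.00000000e+00,  0.00000000e+00,  0.00000000e+00,
         1.00000000e+00]])}
wrist {'fovy': 64.38680570593257, 'cx': 317.7053872438877, 'cy': 200.14279838686713, 'k1': -0.006103769602816294, 'cam_to_world': array([[ 2.41680394e-01,  9.22132980e-01,  3.02094943e-01,
         4.88636375e+01],
       [ 9.70353124e-01, -2.28923526e-01, -7.75166637e-02,
         5.29581417e+02],
       [-2.32403242e-03,  3.11873030e-01, -9.50120946e-01,
         3.73648087e+02],
       [ 0.00000000e+00,  0.00000000e+00,  0.00000000e+00,
         1.00000000e+00]])}
```

View pics/scene0.png

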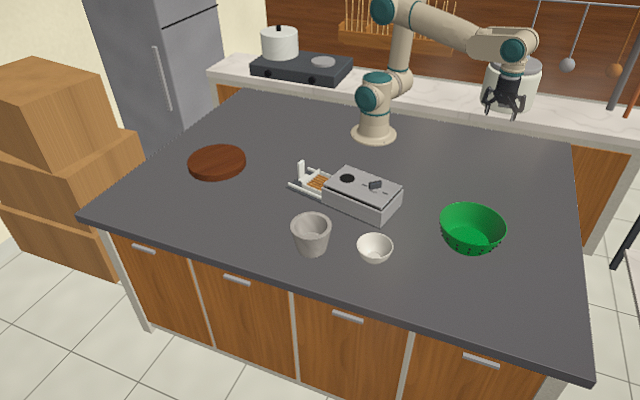

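View pics/side0.png

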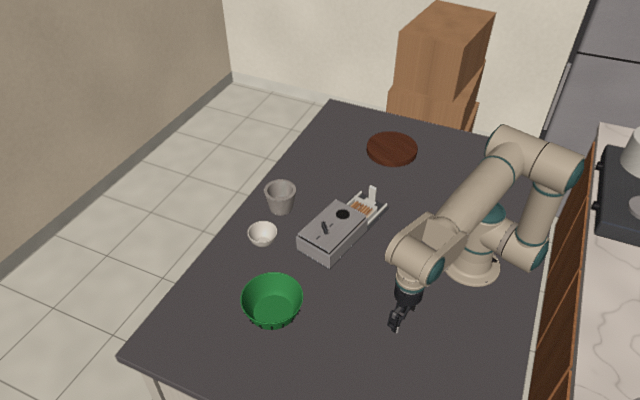

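View pics/wrist0.png

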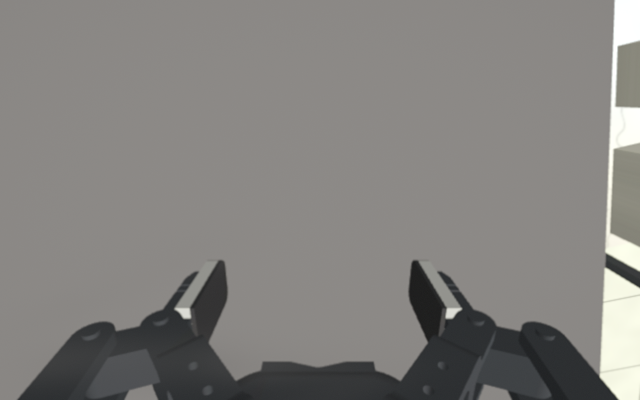

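The dryer stands mid-table at scene (355,190), with its track and tab towards the upper left (300,170). In the side view it is at (340,230), with the tab at (372,195). Next I triangulate the pad, fastener and tab.

```bash
cat > h.py <<'E'
import numpy as np, cv2
from cell import *
def P(n): return camera_params(n)
def ray(p,uv):
    f=200/np.tan(np.radians(p['fovy']/2))
    d=np.array([(uv[0]-p['cx'])/f,(uv[1]-p['cy'])/f]); s=d.copy()
    for _ in range(10): s=d/(1+p['k1']*(s@s))
    T=p['cam_to_world']; v=T[:3,:3]@np.r_[s,1]
    return T[:3,3],v/np.linalg.norm(v)
def proj(p,X):
    f=200/np.tan(np.radians(p['fovy']/2)); T=p['cam_to_world']
    c=(np.atleast_2d(X)-T[:3,3])@T[:3,:3]; s=c[:,:2]/c[:,2:]
    s=s*(1+p['k1']*(s**2).sum(1,keepdims=True))
    return s*f+[p['cx'],p['cy']]
def onz(p,uv,z):
    o,d=ray(p,uv); return o+d*(z-o[2])/d[2]
def tri(rs):
    A=0;b=0
    for o,d in rs:
        M=np.eye(3)-np.outer(d,d); A=A+M; b=b+M@o
    X=np.linalg.solve(A,b); return X,[np.linalg.norm((np.eye(3)-np.outer(d,d))@(X-o)) for o,d in rs]
E
python3 - <<'E'
from h import *
np.set_printoptions(precision=1,suppress=True)
C={}
for q in ['press_pad','fastener','tray_handle','dryer','lid','mortar','rice_bowl','colander','board']:
  for n in ('scene','side'):
    if n not in C: C[n]=P(n)
    r=trace(n,q)
    for e in r[:2]:
        m=e['mask'];ys,xs=np.nonzero(m)
        print(q,n,round(e['conf'],2),e['rect'],'c',xs.mean(),ys.mean(),len(xs))
    if r: C[n,q]=(np.nonzero(r[0]['mask'])[1].mean(),np.nonzero(r[0]['mask'])[0].mean())
  if ('scene',q) in C and ('side',q) in C: print(q,*tri([ray(C[n],C[n,q]) for n in('scene','side')]))
E
python3 - <<'E'
import cv2
a=cv2.imread('pics/scene0.png')[150:230,275:415];b=cv2.imread('pics/side0.png')[175:270,285:395]
cv2.imwrite('pics/z1.png',cv2.resize(a,None,fx=5.5,fy=5.5,interpolation=2));cv2.imwrite('pics/z2.png',cv2.resize(b,None,fx=6,fy=6,interpolation=2))
E
```

```text
press_pad scene 0.92 [322.0, 163.7, 404.0, 207.7] c 362.9511400651466 185.1802388707926 1842
press_pad scene 0.55 [440.8, 203.6, 510.1, 253.5] c 470.9695467422096 227.64235127478753 2824
press_pad side 0.68 [301.9, 198.7, 367.9, 251.0] c 331.9800995024876 224.55223880597015 1809
press_pad [512.9 111.7  89.8] [np.float64(0.028087815259751788), np.float64(0.02808781525971377)]
fastener side 0.52 [323.1, 222.6, 329.8, 231.0] c 324.3764705882353 228.14117647058825 85
tray_handle scene 0.81 [294.4, 159.3, 330.2, 196.1] c 311.33393829401086 178.58620689655172 551
tray_handle side 0.62 [346.8, 185.1, 377.4, 221.0] c 365.36542239685656 202.69744597249507 509
tray_handle [ 461.  -115.4   26.8] [np.float64(3.072817758837591), np.float64(3.0728177588377386)]
dryer scene 0.83 [285.7, 158.6, 405.0, 229.2] c 349.8877201006174 192.30665447061514 4373
dryer side 0.64 [296.1, 185.7, 387.2, 270.9] c 339.0864293085655 227.3815789473684 3876
dryer [502.1  61.6  33.9] [np.float64(1.7540548155259206), np.float64(1.7540548155259164)]
lid scene 0.86 [326.2, 161.6, 401.2, 206.0] c 362.1899247249566 185.45396
[... 860 characters left out ...]
at64(70.45543218445042), np.float64(70.45543218445033)]
colander scene 0.95 [437.4, 201.7, 507.8, 251.0] c 470.8731707317073 227.30766550522648 2870
colander side 0.86 [243.6, 272.9, 302.3, 330.2] c 271.56144223693894 300.5688005886681 2718
colander [565.5 496.9  61.4] [np.float64(0.08982613593142184), np.float64(0.08982613593157966)]
board scene 0.89 [188.4, 145.0, 245.9, 185.0] c 216.12901408450705 162.06647887323945 1775
board side 0.61 [299.8, 199.9, 363.3, 252.8] c 331.97859495060374 224.92480790340286 1822
board side 0.59 [364.0, 129.6, 417.8, 169.4] c 391.45072363886976 148.19021364576153 1451
board [ 615.5 -267.5  -15.8] [np.float64(212.9020752213093), np.float64(212.90207522130942)]
```

View pics/z1.png

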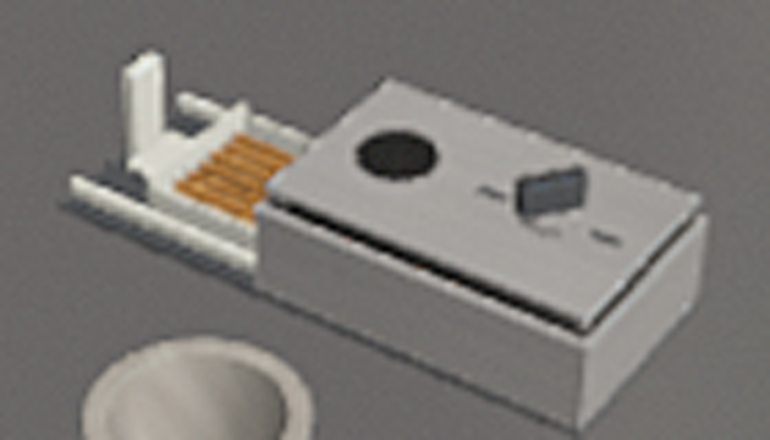

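View pics/z2.png

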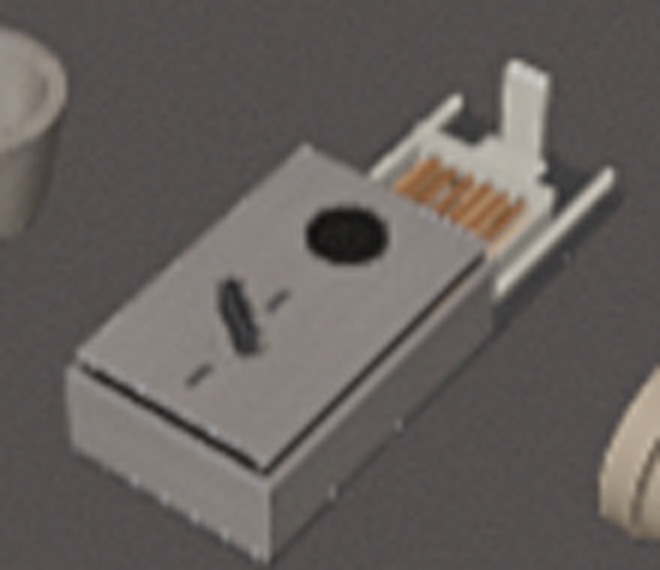

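The zooms show the pad at scene (347,178) / side (343,214), the bar top at scene (375,182) / side (324.5,227), and the tab top at scene (301,161) / side (373,186). I'll fit the dryer pose from the lid corners and the pad.

Run:
```python
from h import *
from scipy.optimize import least_squares
np.set_printoptions(precision=2,suppress=True)
S,D=P('scene'),P('side')
for nm,a,b in [('pad',(347.4,178.2),(342.8,214)),('bar',(375.3,182.0),(324.3,226.5)),('tab',(301.4,160.7),(373,186.5)),
  ('c1',(345.9,164.2),(366.2,216.7)),('c2',(403.2,186.4),(329.2,253)),('c3',(381.4,209.1),(298,234.2)),('c4',(323.7,185.8),(335.8,199.7))]:
    print(nm,*tri([ray(S,a),ray(D,b)]))
# model pts dryer frame
M=np.array([[-75,-120,93],[-75,120,93],[75,120,93],[75,-120,93],[0,-65,96]])
us=np.array([(345.9,164.2),(403.2,186.4),(381.4,209.1),(323.7,185.8),(347.4,178.2)])
ud=np.array([(366.2,216.7),(329.2,253),(298,234.2),(335.8,199.7),(342.8,214)])
def W(p,M):
    c,s=np.cos(p[2]),np.sin(p[2]); return M@np.array([[c,-s,0],[s,c,0],[0,0,1]]).T+[p[0],p[1],p[3] if len(p)>3 else 0]
def res(p): X=W(p,M); return np.r_[(proj(S,X)-us).ravel(),(proj(D,X)-ud).ravel()]
for p0 in ([510,110,0.4],[510,110,0.4,0]):
    r=least_squares(res,p0); print(r.x,np.degrees(r.x[2]),np.sqrt(np.mean(r.fun**2)))
```

```text
pad [496.39  46.19  93.18] [np.float64(1.0387905403255033), np.float64(1.0387905403254634)]
bar [522.75 159.27 121.79] [np.float64(1.8276903771926871), np.float64(1.8276903771926623)]
tab [ 447.19 -160.06   88.87] [np.float64(0.568639832212915), np.float64(0.5686398322129217)]
c1 [410.08  12.14  88.38] [np.float64(2.833280191919426), np.float64(2.8332801919195587)]
c2 [465.35 246.14  88.66] [np.float64(0.40955381503258403), np.float64(0.409553815032764)]
c3 [610.32 207.4   84.74] [np.float64(0.622896455064815), np.float64(0.6228964550646358)]
c4 [556.98 -23.82  83.71] [np.float64(3.1513258925771335), np.float64(3.151325892577137)]
[512.27 112.42  -0.23] -13.317927155960266 0.9428576879888803
[510.81 110.22  -0.23  -5.99] -13.308985880997664 0.5658654338501905
```

Emit:
play_rows(
  slide=[
    [0.026, -0.0025, -0.0193],
    [0.026, -0.0025, -0.0193],
    [0.026, -0.0025, -0.0193],
    [0.026, -0.0025, -0.0193],
    [0.026, -0.0025, -0.0193],
    [0.026, -0.0025, -0.0193],
    [0.026, -0.0025, -0.0193],
    [0.026, -0.0025, -0.0193],
    [0.026, -0.0025, -0.0193],
    [0.026, -0.0025, -0.0193],
    [0.026, -0.0025, -0.0193],
    [0.026, -0.0025, -0.0193],
    [0.026, -0.0025, -0.0193],
    [0.026, -0.0025, -0.0193],
    [0.026, -0.0025, -0.0193],
    [0.026, -0.0025, -0.0193],
    [0.026, -0.0025, -0.0193],
    [0.026, -0.0025, -0.0193],
    [0, 0, 0],
    [0, 0, 0],
  ],
  rot=[
    [0, 0, 0],
    [0, 0, 0],
    [0, 0, 0],
    [0, 0, 0],
    [0, 0, 0],
    [0, 0, 0],
    [0, 0, 0],
    [0, 0, 0],
    [0, 0, 0],
    [0, 0, 0],
    [0, 0, 0],
    [0, 0, 0],
    [0, 0, 0],
    [0, 0, 0],
    [0, 0, 0],
    [0, 0, 0],
    [0, 0, 0],
    [0, 0, 0],
    [0, 0, 0],
    [0, 0, 0],
  ],
  jaw=-1,
)

```text
time_s: 2.72
tcp_pos: [497.4, 58.8, 300.9]
tool_rot: [[0.97, -0.001, 0.243], [-0.243, 0.0, 0.97], [-0.001, -1.0, -0.0]]
contact_force: [-0.9, -0.3, -0.6]
width: 0.002
```

Run:
```python
from h import *
p=P('wrist'); np.save('w1.npy',p,allow_pickle=True)
f=grab_frame('wrist'); cv2.imwrite('pics/w1.png',f[:,:,::-1]); o=get_obs(); print(o['tcp_pos'],o['tool_rot'],o['contact_force'])
for q in ('press_pad','fastener','tray_handle','fastener_top'):
    print(q,[(round(e['conf'],2),e['rect']) for e in boxes_of('wrist',q)[:3]])
```

```text
[496.94769454  59.71827682 301.04578038] [[ 9.70426543e-01 -6.54760567e-04  2.41395726e-01]
 [-2.41395549e-01  3.38210736e-04  9.70426749e-01]
 [-7.17039795e-04 -9.99999728e-01  1.70152389e-04]] [1.0257144  0.35146692 0.1577248 ]
press_pad [(0.64, [249.0, 110.3, 492.3, 244.8])]
fastener [(0.85, [397.1, 165.0, 444.9, 206.8])]
tray_handle [(0.92, [99.5, 121.9, 257.4, 214.8])]
fastener_top [(0.75, [399.0, 159.8, 446.3, 210.4])]
```

View pics/w1.png

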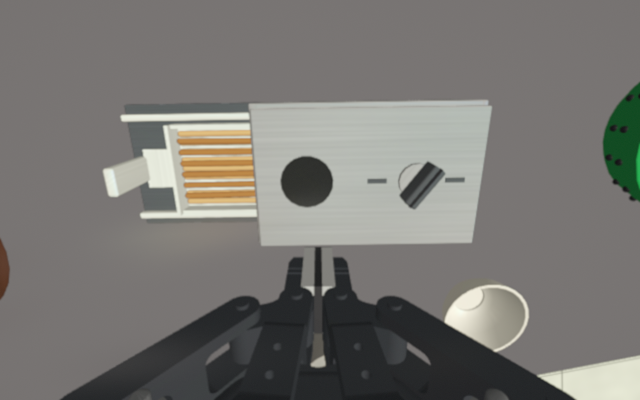

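The wrist view shows the pad at (306,181), the ribs at (377,181) and (455,180), the bar from (437,168) to (408,204), and the tab top at (112,182). I'll refine the pose from these.

```bash
python3 - <<'E'
import cv2
a=cv2.imread('pics/w1.png')[140:230,350:490]
cv2.imwrite('pics/z3.png',cv2.resize(a,None,fx=5.5,fy=5.5,interpolation=2))
a=cv2.imread('pics/w1.png')[95:250,80:300]
cv2.imwrite('pics/z4.png',cv2.resize(a,None,fx=3.6,fy=3.6,interpolation=2))
E
python3 - <<'E'
from h import *
from scipy.optimize import least_squares
np.set_printoptions(precision=2,suppress=True)
w=np.load('w1.npy',allow_pickle=True).item()
M=np.array([[-75,-120,93],[-75,120,93],[75,120,93],[75,-120,93],[0,-65,96]])
us=np.array([(345.9,164.2),(403.2,186.4),(381.4,209.1),(323.7,185.8),(347.4,178.2)])
ud=np.array([(366.2,216.7),(329.2,253),(298,234.2),(335.8,199.7),(342.8,214)])
uw=np.array([(250.5,106),(487,103),(473,243.5),(260.5,245),(306.5,181.3)])
S,D=P('scene'),P('side')
def W(p,M):
    c,s=np.cos(p[2]),np.sin(p[2]); return M@np.array([[c,-s,0],[s,c,0],[0,0,1]]).T+[p[0],p[1],0]
for k in (0,1):
    def res(p): X=W(p,M); return np.r_[(proj(w,X)-uw).ravel()]if k==0 else np.r_[(proj(w,X)-uw).ravel(),(proj(S,X)-us).ravel(),(proj(D,X)-ud).ravel()]
    r=least_squares(res,[510,110,-.23]);print(r.x,np.degrees(r.x[2]),np.sqrt(np.mean(r.fun**2))); print(r.fun[:10])
    p=r.x; print('fast',W(p,np.array([[0,50,125]])),proj(w,W(p,np.array([[0,50,125]]))),'tab0',W(p,np.array([[0,-170,87]])))
    for uv in [(112,182)]:
        X=onz(w,uv,87); c,s=np.cos(p[2]),np.sin(p[2]); d=X[:2]-p[:2]; print('tab dr',c*d[0]+s*d[1],-s*d[0]+c*d[1],X)
E
```

```text
[514.1  109.39  -0.23] -13.141345113526993 1.9386286299688582
[-2.32  1.58  4.9   0.35 -1.35 -1.48 -1.04  0.31 -0.54 -0.24]
fast [[525.47 158.08 125.  ]] [[424.49 186.76]] tab0 [[475.45 -56.16  87.  ]]
tab dr -0.2299620353292937 -275.5157270872812 [ 451.24 -158.86   87.  ]
[513.93 109.72  -0.23] -13.160477169459138 1.4348817250604273
[-2.02  1.27  5.25  0.12 -1.09 -1.65 -0.83  0.08 -0.27 -0.5 ]
fast [[525.31 158.41 125.  ]] [[424.82 186.52]] tab0 [[475.22 -55.81  87.  ]]
tab dr 0.11123220903095188 -275.80436887034693 [ 451.24 -158.86   87.  ]
```

View pics/z3.png

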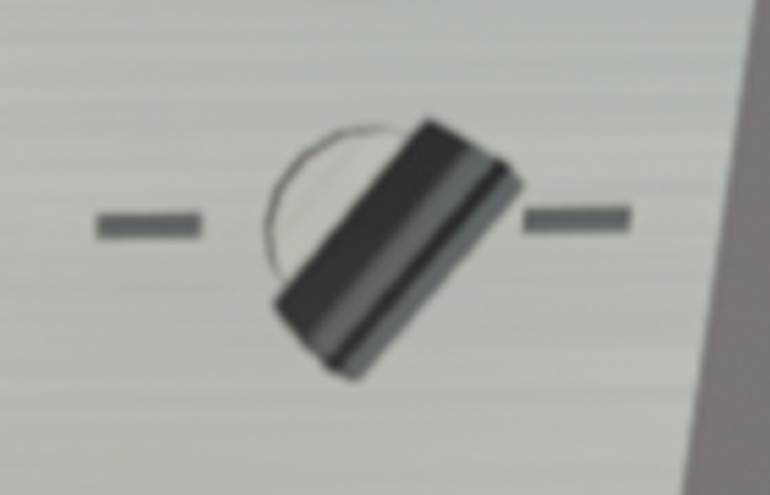

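View pics/z4.png

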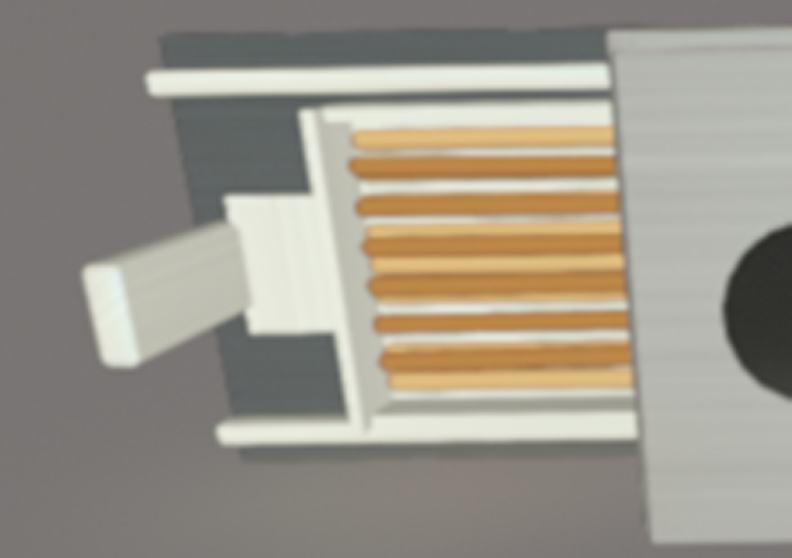

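Emit:
play_rows(
  slide=[
    [0.0007, 0, -0.0341],
    [0.0007, 0, -0.0341],
    [0.0007, 0, -0.0341],
    [0.0007, 0, -0.0341],
    [0.0007, 0, -0.0341],
    [0.0007, 0, -0.0341],
    [0.0007, 0, -0.0341],
    [0.0007, 0, -0.0341],
    [0, 0.02, 0],
    [0, 0.025, 0],
    [0, 0.025, 0],
    [0, 0.025, 0],
    [0, 0.025, 0],
    [0, 0.025, 0],
    [0, 0.025, 0],
    [0, 0.025, 0],
    [0, 0.025, 0],
    [0, 0, 0],
    [0, 0, 0],
  ],
  rot=[
    [0, -0.8, 0],
    [0, 0, 0],
    [0, 0, 0],
    [0, 0, 0],
    [0, 0, 0],
    [0, 0, 0],
    [0, 0, 0],
    [0, 0, 0],
    [0, 0, 0],
    [0, 0, 0],
    [0, 0, 0],
    [0, 0, 0],
    [0, 0, 0],
    [0, 0, 0],
    [0, 0, 0],
    [0, 0, 0],
    [0, 0, 0],
    [0, 0, 0],
    [0, 0, 0],
  ],
)

```text
time_s: 4.55
tcp_pos: [439.6, -206.0, 80.9]
tool_rot: [[0.974, -0.002, 0.226], [-0.226, 0.001, 0.974], [-0.002, -1.0, 0.001]]
contact_force: [0.5, 0.3, -0.0]
width: -0.001
```

```bash
cat >> h.py <<'E'
PO=np.array([513.93,109.72,-0.2297])
def toD(X):
    c,s=np.cos(PO[2]),np.sin(PO[2]); d=np.asarray(X)[:2]-PO[:2]; return np.array([c*d[0]+s*d[1],-s*d[0]+c*d[1]])
E
python3 - <<'E'
from h import *
p=P('wrist')
for n in ('wrist','side'): f=grab_frame(n); cv2.imwrite(f'pics/{n}2.png',f[:,:,::-1])
o=get_obs();print(o['tcp_pos'],toD(o['tcp_pos']),o['contact_force'])
w=np.load('w1.npy',allow_pickle=True).item()
a=toD(onz(w,(350+505/5.5,140+165/5.5),125));b=toD(onz(w,(350+340/5.5,140+365/5.5),125))
print('bar ends',a,b,'angle',np.arctan2(-(a-b)[0],(a-b)[1]),'ctr',(a+b)/2)
E
```

```text
[ 441.05948007 -207.06902368   83.28943874] [   1.1716827  -325.06003347] [1.30990614 0.32770763 0.16941257]
bar ends [-15.9702243  64.6695303] [20.00455009 39.02449359] angle 0.9514904433415703 ctr [ 2.01716289 51.84701194]
```

View pics/wrist2.png

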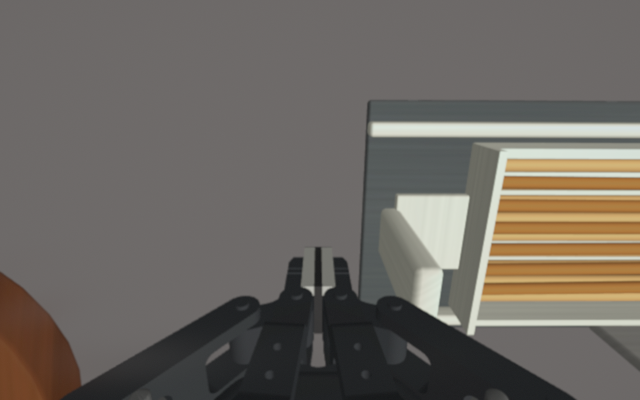

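View pics/side2.png

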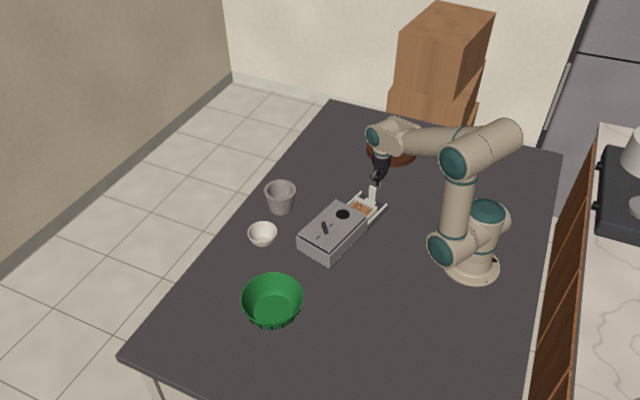

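The shut fingers (wrist 318,270) are just outside the tab (wrist 410,250), and the fingers and tab line up. I push in now.

Emit:
play_rows(
  slide=[
    [0, 0, 0.01],
    [0, 0, 0.01],
    [0, 0, 0.007],
    [0, 0, 0.007],
    [0, 0, 0.007],
    [0, 0, 0.007],
    [0, 0, 0.008],
    [0, 0, 0.008],
    [0, 0, 0.008],
    [0, 0, 0.008],
    [0, 0, 0.008],
    [0, 0, 0.008],
    [0, 0, 0.008],
    [0, 0, 0.006],
    [0, 0, 0.006],
    [0, 0, 0.005],
    [0, 0, 0.003],
    [0, 0, 0],
  ],
  rot=[
    [0, 0, 0],
    [0, 0, 0],
    [0, 0, 0],
    [0, 0, 0],
    [0, 0, 0],
    [0, 0, 0],
    [0, 0, 0],
    [0, 0, 0],
    [0, 0, 0],
    [0, 0, 0],
    [0, 0, 0],
    [0, 0, 0],
    [0, 0, 0],
    [0, 0, 0],
    [0, 0, 0],
    [0, 0, 0],
    [0, 0, 0],
    [0, 0, 0],
  ],
)

```text
time_s: 6.15
tcp_pos: [468.0, -85.4, 81.0]
tool_rot: [[0.974, -0.001, 0.226], [-0.226, 0.001, 0.974], [-0.001, -1.0, 0.001]]
contact_force: [-1.7, 0.2, 0.1]
width: -0.003
```

Run:
```python
from h import *
o=get_obs();print(o['tcp_pos'],toD(o['tcp_pos']),o['contact_force'])
for n in ('wrist',): f=grab_frame(n); cv2.imwrite(f'pics/{n}3.png',f[:,:,::-1])
```

```text
[468.03743655 -85.3978304   81.03381917] [  -0.26169967 -200.442078  ] [-1.65080213  0.1966706   0.12532791]
```

View pics/wrist3.png

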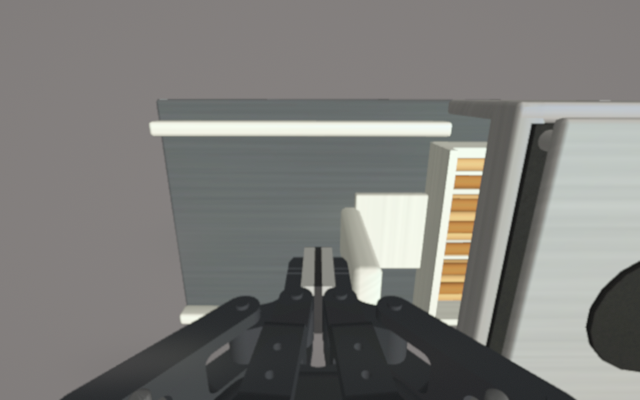

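The tray has followed the fingers, with its tab now at (360,250). Some travel is left, so I push on slowly and watch the force.

Emit:
play_rows(
  slide=[
    [0, 0, 0.003],
    [0, 0, 0.003],
    [0, 0, 0.003],
    [0, 0, 0.002],
    [0, 0, 0.002],
    [0, 0, 0],
  ],
  rot=[
    [0, 0, 0],
    [0, 0, 0],
    [0, 0, 0],
    [0, 0, 0],
    [0, 0, 0],
    [0, 0, 0],
  ],
)

```text
time_s: 6.7
tcp_pos: [470.4, -75.3, 81.0]
tool_rot: [[0.974, -0.002, 0.227], [-0.227, -0.004, 0.974], [-0.001, -1.0, -0.005]]
contact_force: [-4.6, -13.6, 0.2]
width: -0.001
```

Emit:
play_rows(
  slide=[
    [0, 0, 0.002],
    [0, 0, 0.002],
    [0, 0, 0],
  ],
  rot=[
    [0, 0, 0],
    [0, 0, 0],
    [0, 0, 0],
  ],
)

```text
time_s: 6.95
tcp_pos: [470.4, -75.0, 81.1]
tool_rot: [[0.973, -0.004, 0.229], [-0.229, -0.012, 0.973], [-0.002, -1.0, -0.012]]
contact_force: [-10.4, -31.1, 1.7]
width: -0.002
```

The force climbed to 31 N with the TCP at dryer y ≈ -190, as expected at the stop. I hold briefly, back off, rise, and look from above the fastener.

Emit:
play_rows(
  slide=[
    [0, 0, 0],
    [0, 0, 0],
    [0, 0, -0.012],
    [0, 0, -0.015],
    [0, -0.02, 0],
    [0, -0.035, 0],
    [0, -0.035, 0],
    [0, -0.035, 0],
    [0, -0.025, 0.03],
    [0, 0, 0.035],
    [0, 0, 0.035],
    [0, 0, 0.035],
    [0, 0, 0.035],
    [0, 0, 0.035],
    [0, 0, 0.035],
    [0, 0, 0],
    [0, 0, 0],
  ],
  rot=[
    [0, 0, 0],
    [0, 0, 0],
    [0, 0, 0],
    [0, 0, 0],
    [0, 0, 0],
    [0, 0, 0],
    [0, 0, 0],
    [0, 0, 0],
    [0, 0, 0],
    [0, 0, 0],
    [0, 0, 0],
    [0, 0, 0],
    [0, 0, 0],
    [0, 0, 0],
    [0, 0, 0],
    [0, 0, 0],
    [0, 0, 0],
  ],
  jaw=1,
)

```text
time_s: 8.37
tcp_pos: [520.2, 139.7, 231.0]
tool_rot: [[0.975, -0.001, 0.224], [-0.224, 0.0, 0.975], [-0.001, -1.0, 0.0]]
contact_force: [0.3, -0.0, -0.6]
width: 0.995
```

Run:
```python
from h import *
o=get_obs();print(o['time_s'],o['tcp_pos'],toD(o['tcp_pos']),o['contact_force'],o['joint_pos'])
p=P('wrist'); np.save('w4.npy',p,allow_pickle=True)
for n in ('wrist','side'): f=grab_frame(n); cv2.imwrite(f'pics/{n}4.png',f[:,:,::-1])
```

```text
8.3667 [520.24637501 139.70561877 230.95448139] [-0.6768142  30.63618528] [ 0.3229357  -0.00211357 -0.57156626] [ 1.93530531e-01  9.95703744e-02  1.40115453e+00  5.54732155e-04
  1.64132313e+00 -1.15171737e+00]
```

View pics/wrist4.png

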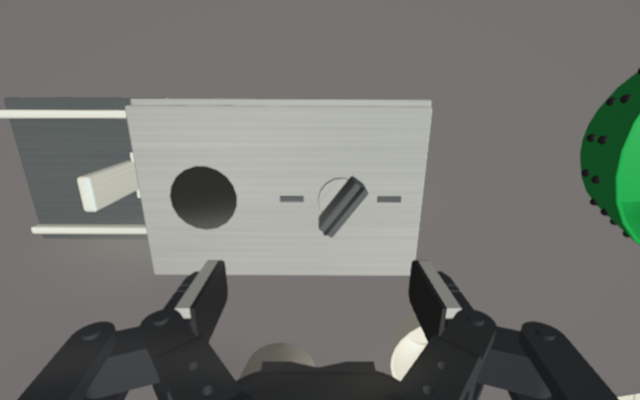

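Run:
```python
from h import *
w=np.load('w4.npy',allow_pickle=True).item()
np.set_printoptions(precision=2,suppress=True)
def W(x,y,z):
    c,s=np.cos(PO[2]),np.sin(PO[2]); return np.array([PO[0]+c*x-s*y,PO[1]+s*x+c*y,z])
for nm,X in dict(tab0=W(0,-170,87),pad=W(0,-65,96),fast=W(0,50,125),r1=W(0,20,95),c=W(75,120,93)).items(): print(nm,proj(w,X))
im=cv2.imread('pics/wrist4.png'); a=im[160:255,270:410]
b=cv2.resize(a,None,fx=5.5,fy=5.5,interpolation=2)
for th in (0.8,0.9,1.0):pass
cv2.imwrite('pics/z5.png',b)
for d in (-7,-2,2,7):
  pass
```

```text
tab0 [[ 85.24 193.53]]
pad [[202.7  197.02]]
fast [[342.78 209.16]]
r1 [[304.36 196.96]]
c [[414.07 274.41]]
```

View pics/z5.png

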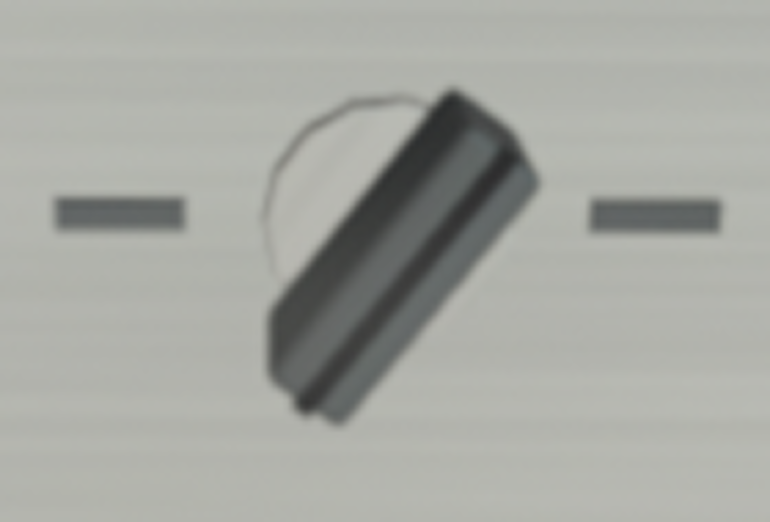

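Run:
```python
from h import *
w=np.load('w4.npy',allow_pickle=True).item()
f=lambda x,y:toD(onz(w,(270+x/5.5,160+y/5.5),125))
a,b=f(512,150),f(305,405)
print(a,b,(a+b)/2,np.linalg.norm(a-b),np.degrees(np.arctan2(-(a-b)[0],(a-b)[1])), 'tab',toD(onz(w,(86.5,194.5),87)))
```

```text
[-17.07215038  64.41111024] [20.03017227 37.22853055] [ 1.47901094 50.81982039] 45.994292960699696 53.772069884942226 tab [   0.87170376 -169.09988693]
```

The tray tab sits at dryer y -169, so it is fully in. The bar measures 46.0 mm long at 53.8°, with its centre at dryer (1,50.5). I descend over it with the jaws across the bar.

Emit:
play_rows(
  slide=[
    [0.0015, 0, 0.02],
    [0, 0, 0],
    [0, 0, 0],
    [0, 0, 0],
    [0, 0, 0],
    [0, 0, 0],
    [0, 0, 0],
    [0, 0, 0],
    [0, 0.02, 0],
    [0, 0.02, 0],
    [0, 0.02, 0],
    [0, 0.02, 0],
    [0, 0.015, 0],
    [0, 0.006, 0],
    [0, 0, 0],
    [0, 0, 0],
  ],
  rot=[
    [0, 0, 0],
    [0, 6, 0],
    [0, 6, 0],
    [0, 6, 0],
    [0, 6, 0],
    [0, 6, 0],
    [0, 6.4, 0],
    [0, 0, 0],
    [0, 0, 0],
    [0, 0, 0],
    [0, 0, 0],
    [0, 0, 0],
    [0, 0, 0],
    [0, 0, 0],
    [0, 0, 0],
    [0, 0, 0],
  ],
  jaw=1,
)

```text
time_s: 9.8
tcp_pos: [526.7, 156.6, 131.1]
tool_rot: [[0.65, 0.001, 0.76], [-0.76, 0.0, 0.65], [0.0, -1.0, 0.001]]
contact_force: [-0.1, -0.3, 0.8]
width: 0.998
```

Run:
```python
from h import *
o=get_obs();R=o['tool_rot'];print(o['time_s'],o['tcp_pos'],toD(o['tcp_pos']),o['contact_force'],o['joint_pos'],np.degrees(np.arctan2(R[1,2],R[0,2]))+13.16)
f=grab_frame('wrist'); cv2.imwrite(f'pics/w5.png',f[:,:,::-1])
```

```text
9.8 [526.6847229  156.59298246 131.07538047] [ 1.74742246 48.54591595] [-0.10563841 -0.32451321  0.84072619] [ 2.21752208e-01  1.95528009e-01  1.49790551e+00  7.86615665e-05
  1.44729387e+00 -4.85674288e-01] 53.69200696527989
```

View pics/w5.png

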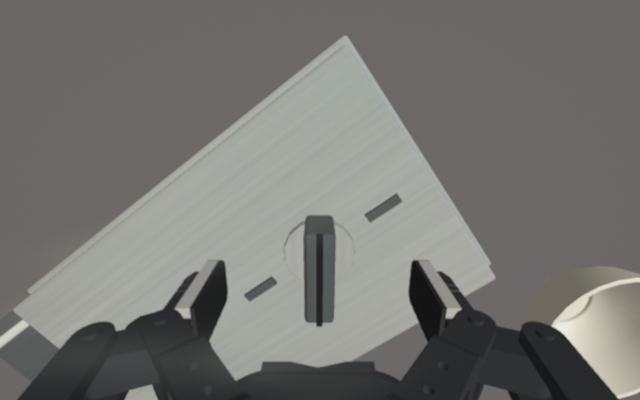

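The bar stands upright and centred between the open fingers (319,270). I close the jaws.

Emit:
play_rows(
  slide=[
    [-0.0018, 0.002, 0.0009],
    [0, 0, 0],
    [0, 0, 0],
    [0, 0, 0],
    [0, 0, 0],
    [0, 0, 0],
    [0, 0, 0],
    [0, 0, 0],
    [0, 0, 0],
  ],
  rot=[
    [0, 0, 0],
    [0, 0, 0],
    [0, 0, 0],
    [0, 0, 0],
    [0, 0, 0],
    [0, 0, 0],
    [0, 0, 0],
    [0, 0, 0],
    [0, 0, 0],
  ],
  jaw=-1,
  newtons=40,
)

```text
time_s: 10.6
tcp_pos: [525.8, 158.8, 128.5]
tool_rot: [[0.649, -0.0, 0.761], [-0.761, -0.0, 0.649], [-0.0, -1.0, -0.0]]
contact_force: [-3.6, -1.8, 2.9]
width: 0.153
```

The grip holds at about 13 mm. Now I turn it clockwise by 53.7°.

Emit:
play_rows(
  slide=[
    [0, 0, 0],
    [0, 0, 0],
    [0, 0, 0],
    [0, 0, 0],
    [0, 0, 0],
    [0, 0, 0],
    [0, 0, 0],
    [0, 0, 0],
    [0, 0, 0],
    [0, 0, 0],
    [0, 0, 0],
    [0, 0, 0],
    [0, 0, 0],
    [0, 0, 0],
    [0, 0, 0],
  ],
  rot=[
    [0, 4.5, 0],
    [0, 4.5, 0],
    [0, 4.5, 0],
    [0, 4.5, 0],
    [0, 4.5, 0],
    [0, 4.5, 0],
    [0, 4.5, 0],
    [0, 4.5, 0],
    [0, 4.5, 0],
    [0, 4.5, 0],
    [0, 4.5, 0],
    [0, 4.2, 0],
    [0, 0, 0],
    [0, 0, 0],
    [0, 0, 0],
  ],
)

```text
time_s: 11.85
tcp_pos: [526.7, 159.0, 128.7]
tool_rot: [[-0.227, 0.003, 0.974], [-0.974, 0.0, -0.227], [-0.001, -1.0, 0.002]]
contact_force: [5.4, 0.1, -0.7]
width: 0.153
```

Run:
```python
from h import *
o=get_obs();R=o['tool_rot'];print(o['time_s'],o['tcp_pos'],toD(o['tcp_pos']),o['contact_force'],np.degrees(np.arctan2(R[1,2],R[0,2]))+13.16)
f=grab_frame('wrist'); cv2.imwrite(f'pics/w6.png',f[:,:,::-1])
```

```text
11.85 [526.68116746 158.96947905 128.65747409] [ 1.20286679 50.85918373] [ 5.40419571  0.1114733  -0.71278008] 0.06205692219289283
```

View pics/w6.png

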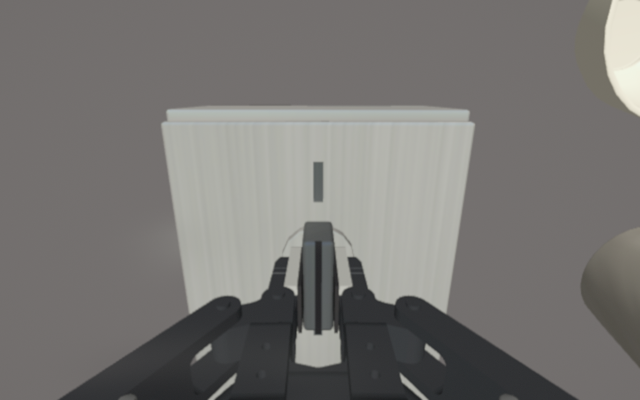

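The slot (318,285) is in line with the rib (318,182). I release, rise and check.

Emit:
play_rows(
  slide=[
    [0, 0, 0],
    [0, 0, 0],
    [0, 0, 0],
    [0, 0, 0],
    [0, 0, 0],
    [0, 0, 0],
    [0, -0.01, 0],
    [0, -0.02, 0],
    [0, -0.03, 0],
    [0, -0.03, 0],
    [0, -0.03, 0],
    [0, 0, 0],
    [0, 0, 0],
  ],
  rot=[
    [0, 0, 0],
    [0, 0, 0],
    [0, 0, 0],
    [0, 0, 0],
    [0, 0, 0],
    [0, 0, 0],
    [0, 0, 0],
    [0, 0, 0],
    [0, 0, 0],
    [0, 0, 0],
    [0, 0, 0],
    [0, 0, 0],
    [0, 0, 0],
  ],
  jaw=1,
)

```text
time_s: 12.98
tcp_pos: [526.6, 159.1, 251.4]
tool_rot: [[-0.228, 0.005, 0.974], [-0.974, 0.001, -0.228], [-0.002, -1.0, 0.005]]
contact_force: [0.3, -0.1, -0.6]
width: 1.002
```

Emit:
play_rows(
  slide=[
    [0.029, 0, -0.0003],
    [0.029, 0, -0.0003],
    [0.029, 0, -0.0003],
    [0.029, 0, -0.0003],
    [0, 0, 0],
    [0, 0, 0],
    [0, 0, 0],
    [0, 0, 0],
  ],
  rot=[
    [0, 0, 0],
    [0, 0, 0],
    [0, 0, 0],
    [0, 0, 0],
    [0, 0, 0],
    [0, 0, 0],
    [0, 0, 0],
    [0, 0, 0],
  ],
  jaw=-1,
)

```text
time_s: 13.65
tcp_pos: [498.1, 47.0, 247.8]
tool_rot: [[-0.228, -0.001, 0.974], [-0.974, 0.0, -0.228], [-0.0, -1.0, -0.001]]
contact_force: [-0.7, -0.1, 0.7]
width: 0.0
```

Run:
```python
from h import *
o=get_obs();R=o['tool_rot'];print(o['time_s'],o['tcp_pos'],toD(o['tcp_pos']),o['contact_force'],o['width'])
f=grab_frame('wrist'); cv2.imwrite(f'pics/w7.png',f[:,:,::-1])
```

```text
13.65 [498.13945384  46.99422066 247.775     ] [ -1.09405843 -64.67354774] [-0.73984455 -0.12128855  0.73344305] 0.0001095745316052515
```

View pics/w7.png

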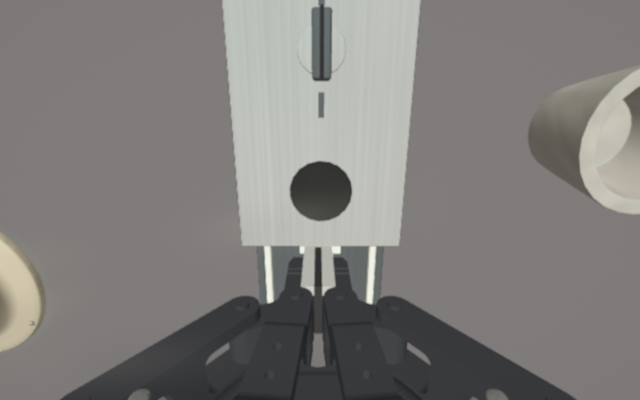

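The slot is in line with the rib, at (320,45) and (320,105), and the pad is at (320,190). The shut fingers are over the pad, so I go down.

Emit:
play_rows(
  slide=[
    [0, 0.03, 0.001],
    [0, 0.03, 0],
    [0, 0.03, 0],
    [0, 0.02, 0],
    [0, 0.012, 0],
    [0, 0.004, 0],
    [0, 0.004, 0],
    [0, 0.003, 0],
    [0, 0.002, 0],
    [0, 0, 0],
    [0, 0, 0],
  ],
  rot=[
    [0, 0, 0],
    [0, 0, 0],
    [0, 0, 0],
    [0, 0, 0],
    [0, 0, 0],
    [0, 0, 0],
    [0, 0, 0],
    [0, 0, 0],
    [0, 0, 0],
    [0, 0, 0],
    [0, 0, 0],
  ],
)

```text
time_s: 14.62
tcp_pos: [499.9, 46.4, 115.5]
tool_rot: [[-0.228, 0.003, 0.974], [-0.974, 0.001, -0.228], [-0.001, -1.0, 0.002]]
contact_force: [-4.3, 2.1, 6.0]
width: -0.002
```

Emit:
play_rows(
  slide=[
    [0, 0.002, 0],
    [0, 0.002, 0],
    [0, 0.002, 0],
    [0, 0, 0],
    [0, 0, 0],
  ],
  rot=[
    [0, 0, 0],
    [0, 0, 0],
    [0, 0, 0],
    [0, 0, 0],
    [0, 0, 0],
  ],
)

```text
time_s: 15.03
tcp_pos: [500.3, 46.4, 111.0]
tool_rot: [[-0.228, 0.004, 0.974], [-0.974, 0.0, -0.228], [-0.001, -1.0, 0.004]]
contact_force: [-9.2, 1.9, 14.5]
width: -0.002
```

Emit:
play_rows(
  slide=[
    [0, 0.001, 0],
    [0, 0.001, 0],
    [0, 0, 0],
    [0, 0, 0],
    [0, 0, 0],
  ],
  rot=[
    [0, 0, 0],
    [0, 0, 0],
    [0, 0, 0],
    [0, 0, 0],
    [0, 0, 0],
  ],
)

```text
time_s: 15.45
tcp_pos: [500.4, 46.4, 110.9]
tool_rot: [[-0.228, 0.004, 0.974], [-0.974, 0.0, -0.228], [-0.001, -1.0, 0.004]]
contact_force: [-16.0, 0.4, 27.6]
width: -0.001
```

The lid is on its stop: TCP z 110.9 against an expected 111, with 27.6 N vertical. I look and let it settle.

Run:
```python
from h import *
for n in ('wrist','scene','side'):
  f=grab_frame(n); cv2.imwrite(f'pics/{n}8.png',f[:,:,::-1])
a=cv2.imread('pics/scene8.png')[130:250,275:415];b=cv2.imread('pics/side8.png')[160:280,285:415]
cv2.imwrite('pics/z8.png',cv2.resize(__import__('numpy').hstack([a,b]),None,fx=2.9,fy=2.9,interpolation=2))
o=get_obs();print(o['time_s'],o['tcp_pos'],o['contact_force'],o['width'])
```

```text
15.6 [500.41973608  46.34444717 110.86335059] [-15.5991044    1.05467974  27.30707718] 0.0011374296189415414
```

View pics/wrist8.png

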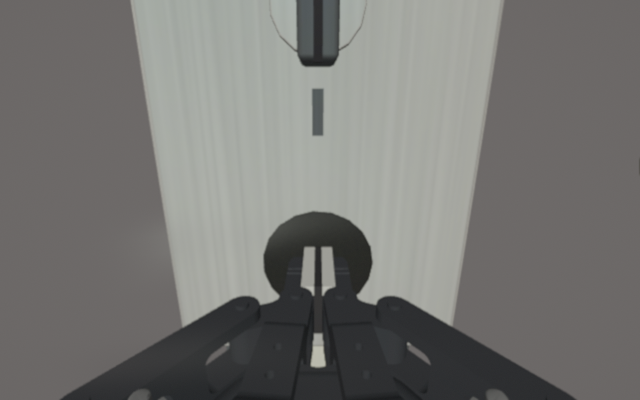

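View pics/z8.png

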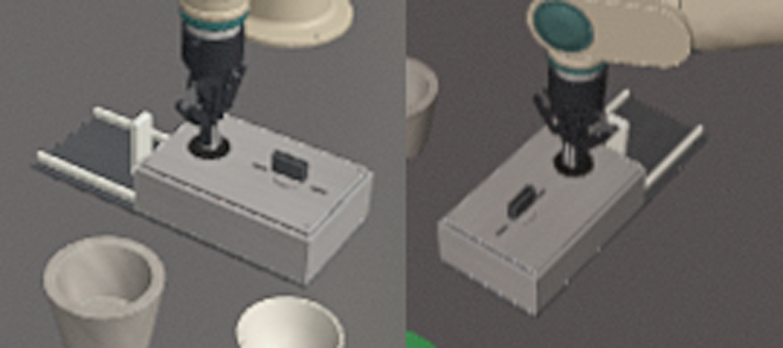

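The lid gap is closed in both views, the slot is in line with the ribs and the tray is in. The fingers are on the pad with a steady 27 N, so I hand in.

```bash
python3 -c "
from cell import *
print(bot.sign_off())"
```

```text
the job is handed in; nothing more can be done
None
```

The job is handed in: I pushed the tray in, lined up the fastener and pressed the lid down, and the fingers are still holding it. All three steps checked out, and nothing failed or disagreed beyond about 2 mm of measuring error.

- **Tray:** I pushed it in with shut fingers until the force rose to about 33 N at the stop. The camera then put the tab at dryer y -169 mm, where fully in is -170 mm.
- **Fastener:** I gripped the bar and turned it 53.7° clockwise. The tool ended about 0.1° off the rib line. Wrist pictures after letting go show the slot in line with the ribs.
- **Lid:** The shut fingers press on the rubber pad with a steady 27 N straight down, plus about 16 N sideways. The TCP is at z 110.9 mm, where 111 mm was expected with the lid fully down. The scene and side pictures show no gap under the lid.
- **Bystanders:** The arm did not go near the board, mortar, rice bowl or colander. I did not measure their positions again at the end.
- **Time:** 15.6 s at hand-in, of the 61 s allowed.

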